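Refit the knob of a gas burner panel and hold it pressed for lighting

ROBOT

A 6-joint arm with a two-finger parallel gripper is mounted at the origin on the work surface; the furniture and walls round the work are solid. World frame = base frame: x ahead of the robot, y to its left, z up, the work surface at z = 0. Lengths are in m, angles in rad, forces in N, time in s.
With the tool pointing down it reaches from about 0.275 to 0.85 m from the base axis. Payload 5.2 kg.
Tool frame: the origin (TCP) lies midway between the tips of the shut fingers; the grasp point (between the pads) lies 19 mm behind it; z points along the fingers, y is the line along which they close (so a half turn about z gives the same grasp; the last joint's range is limited). The gripper opens to 85 mm and grips with 20 to 120 N. Pads are 22 mm wide; open, the fingers measure 114 mm over their backs; the gripper's body (76 mm by 85 mm) begins 54 mm behind the grasp point. The pads swing forward as they close: fully open they stand 13 mm farther back than shut.
Start: joints at [-1.366, 0.259, 1.535, -0, 1.348, -0.203], TCP at [0.218, -0.505, 0.231] pointing down, gripper open.
Joint ranges: [-3.14, 3.14], [-0.91, 2.08], [0.19, 2.58], [-1.22, 4.36], [0.22, 2.71], [-3.12, 3.12]. Speed limits (rad/s): [2.57, 2.57, 3.14, 3.14, 3.14, 3.14].

INTERFACE

Orientations are given as [roll, pitch, yaw] about the fixed x, y, z axes, in that order (R = Rz(yaw) Ry(pitch) Rx(roll)).
In Python, from plant import r gives the robot as it stands.
- The arm moves only by the tool apply_moves, never from a script. Its argument "increments" is a list of rows, each an object with "travel": the shift along the tool's x, y, z in m, a list of three; "angular": the turn, a rotation vector about the tool's x, y, z in rad, a list of three; "jaw": the opening, from -1 (shut) to 1 (fully open). In form: [{"travel": [tx, ty, tz], "angular": [rx, ry, rz], "jaw": jaw}, ...]. A call has 1 to 12 rows; each row shifts and turns the commanded pose from where the row before left it, along the tool's axes as they then stand; what a row does not reach is not made up. A row lasts 1/8 s, in which the tool goes at most 62.5 mm and 10.7 degrees, less where a joint would pass 70% of its speed; a pose out of reach is approached as far as the arm can. A call is refused whole if a number of a shift passes 0.0625 or a number of a turn 0.188, either way. A call with a gripper value outside its range is refused whole. The fingers move at their own pace and stop on an object; "newtons" is the grip in N (left out, the last holds). Time passes only in rows, so rows that do not move let the fingers close. It gives the time, the measured TCP pose, the force, the opening and the grip force at its end, in the units of the state.
- r.sense(): the state, without advancing time (a new reading comes with each control period).
- r.snapshot(name): name is "scene" or "top"; returns the picture (384x512x3 uint8, red, green, blue); there is no depth.
- r.camera_params(name): a dict with "mtx" (3x3 intrinsics, pixels), "eye" and "attitude" of the camera in the world. Camera axes: x right, y up, looking along -z (the intrinsics and any distortion apply to the point x, -y, -z); pixel columns grow to the right and rows downward; lengths in m; the calibration is good to about 2 mm. A picture is of the moment at which its call begins. camera_params takes no time and is no camera call.
- r.sign_off(): hands the job in; it is judged then, once.
The state is a dict: "time_s": time; "joints": joint angles; "dq": joint speeds; "tau": joint torques, N m; "position": TCP position; "tool_rot": TCP orientation; "contact_force": force on the tool from outside, world axes, zero at the start; "wrist_torque": the same for the moment, N m; "grip_width": finger opening in m; "finger_force": force on a finger pad.
Only numpy, scipy, OpenCV 4.12 (cv2) and the standard library are available. Lean on these libraries where they do the work, as an engineer would, in place of code of your own. Each camera call takes 0.05 s, during which the arm holds its last target. There are 200 camera calls.

TASK

Get the kiln's gas burner panel ready for lighting: first turn the regulator knob on the panel until its pointer lines up with the raised index mark on the disc beneath it. Then pick up the loose valve knob from the table, turn it so that the flat side of its hole matches the flat of the bare D-shaped spindle, push it fully home and press the spindle all the way in against its spring. Finish while still holding the knob pressed in with the gripper (do not let go), and leave the other things on the table where they are.

Things in the scene. Friction and masses are not known exactly. Their poses are not given: they have to be found in the camera images.
- panel: Fixed grey burner control panel, 130 x 250 x 45 mm (x, y, z), with two brass gas unions on its far (+x) side. Origin: centre of its underside; flat top at z +45 mm. The regulator's axis stands at (0, +65 mm), the valve spindle's at (0, -65 mm) in its frame.
- regulator_top (a point): Top centre of the regulator knob, on its vertical axis. Black: skirt 38 mm across; above it, from 28 mm below this point up to it, a bar grip 14 mm thick (y), 44 mm long (x). x points to the bar's pointed end, with a white line on top; z up. Turns either way to +-2.6 rad from the panel's +x, 0.05 N m friction, stays where left.
- regulator_pointer (a point): Pointed end of the regulator knob's bar, 23 mm from the axis along its x, at the top of the bar.
- index_disc: Fixed round steel setting disc, 70 mm across and 3 mm thick, lying on the panel under the regulator knob, on the same axis; small flat dashes all round and one raised dark wedge, the index mark. Origin: centre of its underside; its x axis points to the index mark.
- index_mark (a point): Inner tip of the raised index mark (a wedge 9 mm long, 4 mm high, pointing at the axis), 25 mm from the axis along the disc's x. From its starting place the regulator pointer must turn counter-clockwise (seen from above) by 0.4 to 1.5 rad to reach it.
- spindle_tip (a point): Top centre of the valve's bare steel spindle, 32 mm above the panel's top (gland nut round it 4 mm high). Section: a D, 20 mm across, one flat 3 mm from the axis over its whole height; top edge chamfered 2 mm. x points out of the flat, z up. It does not turn; it slides straight down, moving this point.
- spindle (a joint): How far the spindle is pressed down: 0 (out) to 0.008 m (stop). A spring pushes it out with 4 N at 0 and 8 N at the stop.
- valve_knob: Loose black knob standing hole down, 70 g. Origin: centre of underside. Skirt 46 mm across to z 20 mm; bar grip above, z 20 to 48, 14 mm thick (y), 44 long (x), pointed end with white line at +x. Hole: a D 22.4 mm across, flat 4.2 mm from the axis on the +x side (under the pointer), 17 mm deep. On the spindle both x axes agree; home, its origin is 17 mm below the spindle tip, clear of the panel.
- knob_pointer (a point): Pointed end of the valve knob's bar, at its top: 23 mm along the knob's x, 48 mm up.
- tape: Roll of masking tape lying flat, 104 mm across, 24 mm high; bystander. Origin: centre of its underside.
- cup: Pale green glazed cup, 68 mm across, 55 mm high; bystander. Origin: centre of its underside.
- dropper: Small dark dropper bottle, 35 mm across, 82 mm high; bystander. Origin: centre of its underside.

How it is judged:
On the way, in this order (a step that is already met when the one before it is completed fails the run):
1. the regulator pointer is at the index mark, the valve knob still off the spindle (angle between the x axis of regulator_top and the x axis of index_disc, either way round below 0.12 rad and horizontal distance between regulator_pointer and index_mark below 0.02 m and horizontal distance between valve_knob and spindle_tip above 0.04 m), for 0.3 s.
2. the valve knob is fully home on the D spindle (z of valve_knob in the frame of spindle_tip below -0.0145 m and horizontal distance between valve_knob and spindle_tip below 0.004 m and angle between the x axis of valve_knob and the x axis of spindle_tip, either way round below 0.35 rad and x of knob_pointer in the frame of spindle_tip above 0.015 m and angle between valve_knob's own z axis and vertical below 0.12 rad), for 0.1 s.
At the end, for the whole second after the job is handed in: Regulator pointer within 0.15 rad of the mark (0.12 when first set); knob origin 14.5 mm or more below the spindle tip, within 4 mm of its axis, pointer to the flat within 0.35 rad, tilt under 0.12 rad; spindle pressed in over 6 of 8 mm; fingers on the knob with over 2 N (all of step 2 and angle between the x axis of regulator_top and the x axis of index_disc, either way round below 0.15 rad and horizontal distance between regulator_pointer and index_mark below 0.02 m and value of joint spindle above 0.006 m and contact force between the fingers and valve_knob above 2 N); the arm keeps its last pose, push and grip.
It fails at once if a bystander (tape, cup or dropper bottle) is moved by more than 30 mm (distance of any of tape, cup, dropper from where it was at the start of the episode above 0.03 m).
It also fails if it takes over 45 s, if anything falls off the work surface, if the arm or the gripper's body presses on something with over 40 N, if the wrist force passes 120 N, or if a joint passes its speed limit or range.

## Working session

There is one attempt and no reset: what is moved stays moved. The work goes in short steps, Python scripts to look and compute and a tool call to move; the robot and the scene stay as the last step left them, time stands still between calls to the robot, and variables do not carry over. Pictures are saved under pics/ and viewed, at most 10 in all, crops included, and the job is handed in when it is done.

Besides the shell and the picture viewer there is one more tool, called after ">>>" as a command line: name --argument value ..., lists and objects as JSON in quotes. apply_moves: Moves the arm, as the interface text tells. Its arguments: {"type":"object","properties":{"increments":{"type":"array"},"newtons":{"type":"number"}},"required":["increments"]}

```bash
mkdir -p pics; ls
python3 - <<'E'
from plant import r
import cv2
s=r.sense();print(s)
for n in("scene","top"):
    im=r.snapshot(n);cv2.imwrite(f"pics/{n}0.png",cv2.resize(im[...,::-1],None,fx=1.5,fy=1.5,interpolation=cv2.INTER_CUBIC));cv2.imwrite(f"raw_{n}.png",im[...,::-1])
    print(r.camera_params(n))
E
```

```text
pics
{'time_s': 0.0, 'joints': array([-1.36577055e+00,  2.59318833e-01,  1.53609051e+00,  2.26532729e-05,
        1.34800877e+00, -2.02798186e-01]), 'dq': array([-4.85992371e-04,  2.83477055e-04, -1.20161442e-03, -5.54352133e-04,
        9.98925988e-05,  2.78157616e-04]), 'tau': array([-2.81436260e-03, -4.46039128e+01, -2.90574968e+01, -7.94611133e-04,
        1.16008168e-02,  1.29114426e-05]), 'position': array([ 0.21805613, -0.50434733,  0.23048473]), 'tool_rot': array([-3.13980905e+00, -3.89298410e-04,  4.07818595e-01]), 'contact_force': array([-0.2084519 ,  0.05793977,  0.78664708]), 'wrist_torque': array([ 0.01434028, -0.01294486,  0.01515998]), 'finger_force': 0.0, 'grip_width': 0.08525886832301104}
{'mtx': array([[495.67930864,   0.        , 255.84385943],
       [  0.        , 495.67930864, 191.38439373],
       [  0.        ,   0.        ,   1.        ]]), 'eye': array([0.04579901, 0.7827567 , 0.94674219]), 'attitude': array([ 0.75701735,  0.01662431, -2.67172209])}
{'mtx': array([[373.26437354,   0.        , 255.00200429],
       [  0.        , 373.26437354, 195.29791587],
       [  0.        ,   0.        ,   1.        ]]), 'eye': array([0.34059502, 0.06169575, 1.1212824 ]), 'attitude': array([ 0.08520075,  0.00551335, -1.55951752])}
```

View pics/scene0.png

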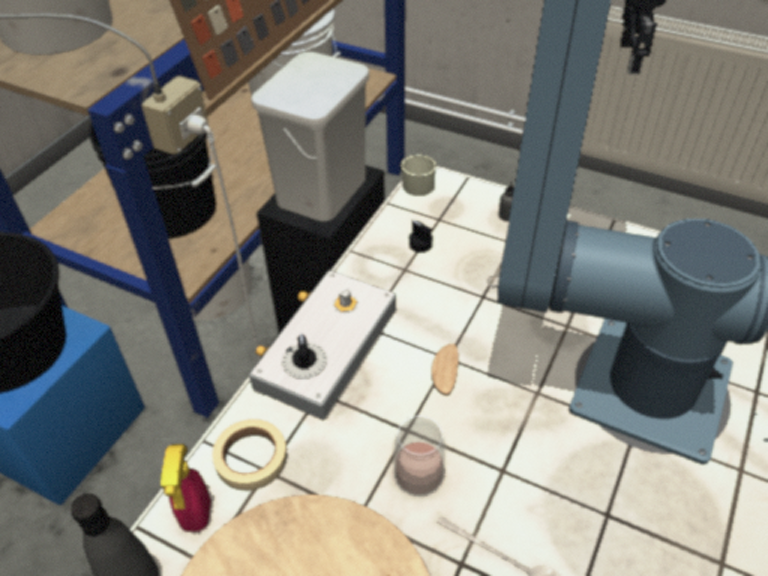

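View pics/top0.png

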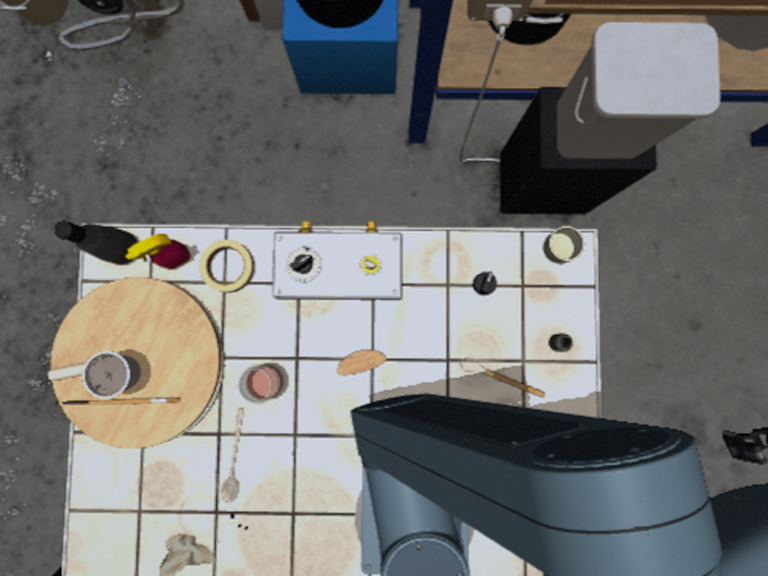

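The scene view shows the regulator at about (303,355), the spindle at (346,300) and the knob at (420,236). In the top view they sit at (303,264), (371,265) and (485,283). Both views are scaled by 1.5. The cup and dropper are near the knob and the tape is beside the panel.

```bash
cat > h.py <<'E'
from plant import r
import numpy as np,cv2
from scipy.spatial.transform import Rotation as R
P={n:r.camera_params(n) for n in("scene","top")}
def ray(n,uv):
    p=P[n];d=np.linalg.inv(p["mtx"])@[uv[0],uv[1],1];d=R.from_euler('xyz',p["attitude"]).apply([d[0],-d[1],-d[2]])
    return np.array(p["eye"]),d/np.linalg.norm(d)
def onz(n,uv,z):
    o,d=ray(n,uv);return o+d*(z-o[2])/d[2]
def tri(a,b):
    (o1,d1),(o2,d2)=ray("scene",a),ray("top",b)
    t=np.linalg.lstsq(np.c_[d1,-d2],o2-o1,rcond=None)[0]
    p,q=o1+d1*t[0],o2+d2*t[1];return (p+q)/2,np.linalg.norm(p-q)
def proj(n,X):
    p=P[n];c=R.from_euler('xyz',p["attitude"]).inv().apply(np.atleast_2d(X)-p["eye"])
    v=np.c_[c[:,0],-c[:,1],-c[:,2]]@p["mtx"].T;return v[:,:2]/v[:,2:]
def comp(name,cs,ims,h=22,k=6):
    rows=[]
    for n in ims: rows.append(np.hstack([cv2.resize(ims[n][y-h:y+h,x-h:x+h],None,fx=k,fy=k,interpolation=cv2.INTER_CUBIC) for x,y in cs[n]]))
    cv2.imwrite(name,np.vstack(rows))
E
python3 - <<'E'
from h import *
ims={n:cv2.imread(f"raw_{n}.png") for n in P}
comp("pics/c1.png",{"scene":[(202,236),(230,199),(280,157)],"top":[(202,176),(247,177),(323,189)]},ims)
# panel corners: bright panel top: print rough ground positions
for u in [(184,155),(267,155),(268,199),(182,199)]: print(onz("top",u,.045))
print(tri((280,157),(323,189)),tri((230,196),(247,177)),tri((202,232),(202,176)))
E
```

```text
[0.54845548 0.27760173 0.045     ]
[0.55093117 0.03496107 0.045     ]
[0.42211149 0.03096982 0.045     ]
[0.4194078  0.27985126 0.045     ]
(array([ 0.45429157, -0.13202904,  0.02388545]), np.float64(0.0016926344006740386)) (array([0.48249557, 0.09195113, 0.07039396]), np.float64(0.0007545936500620158)) (array([0.48367509, 0.21936846, 0.07395097]), np.float64(0.0010811246509792275))
```

View pics/c1.png

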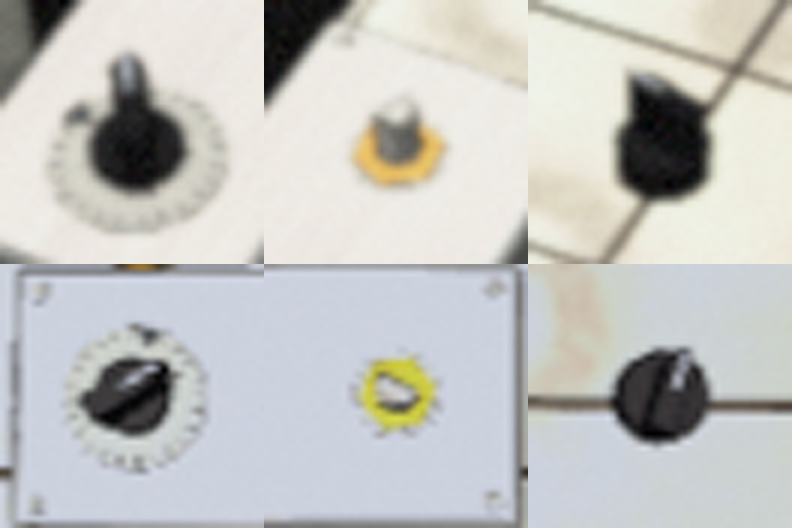

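The crops show the regulator pointer at about −64° yaw in the top view and the index wedge near +x, at crop pixel (147,335). The D spindle is inside the yellow nut at (398,393). The knob pointer is up and slightly right, at (685,355). Next I refine these with averaged frames.

Run:
```python
from h import *
A={n:np.mean([r.snapshot(n).astype(float) for _ in range(5)],0) for n in P}
np.savez("avg.npz",**A)
ims={n:A[n][...,::-1].clip(0,255).astype(np.uint8) for n in P}
# panel top quad (top view): bright bluish white within window
t=ims["top"]; g=cv2.cvtColor(t,cv2.COLOR_BGR2GRAY)
# knob dark masks, both views
def blob(n,x,y,h,f):
    w=A[n][y-h:y+h+1,x-h:x+h+1];m=f(w).astype(np.uint8)
    k,l,s,c=cv2.connectedComponentsWithStats(m);i=1+np.argmax(s[1:,4]);return (l==i),s[i],c[i]+[x-h,y-h]
dark=lambda w:w.max(2)<95
yel=lambda w:(w[...,0]-w[...,2]>50)
for n,x,y in(("top",323,189),("scene",280,157),("top",202,176),("scene",202,236)):
    m,s,c=blob(n,x,y,13,dark);print(n,"dark",s,c)
for n,x,y in(("top",247,177),("scene",230,200)):
    m,s,c=blob(n,x,y,12,yel);
    ys,xs=np.nonzero(m);hull=cv2.convexHull(np.c_[xs,ys].astype(np.float32));M=cv2.moments(hull)
    c=np.array([M["m10"],M["m01"]])/M["m00"]+[x-12,y-12];print(n,"nut",s,c,onz(n,c,.049))
# disc: ray at centre
rows=[]
for n,cs in(("scene",[(202,236),(230,197),(280,157)]),("top",[(202,176),(247,177),(323,189)])):
    rows.append(np.hstack([cv2.resize(ims[n][y-13:y+13,x-13:x+13],None,fx=10,fy=10,interpolation=cv2.INTER_LANCZOS4) for x,y in cs]))
cv2.imwrite("pics/c2.png",np.vstack(rows))
# nuts/unions & panel edge lines by gradient: row profiles
for x in(190,215,235,260):
    p=g[140:215,x].astype(int);d=np.abs(np.diff(p));print(x,[(140+i+.5,d[i]) for i in np.argsort(d)[-4:]])
for y in(165,192):
    p=g[y,170:280].astype(int);d=np.abs(np.diff(p));print(y,[(170+i+.5,d[i]) for i in np.argsort(d)[-4:]])
```

```text
top dark [  4   6  18  15 174] [322.48850575 188.98850575]
scene dark [  6   5  15  19 231] [280.03896104 158.53246753]
top dark [  5   7  15  12 124] [201.31451613 175.77419355]
scene dark [  6   3  16  20 188] [202.2606383  237.25531915]
top nut [ 6  6 12 12 80] [246.62176166 176.208981  ] [0.48732621 0.09353609 0.049     ]
scene nut [ 5 10 15 10 80] [229.85939968 202.1563981 ] [0.48388697 0.09333068 0.049     ]
190 [(np.float64(155.5), np.int64(72)), (np.float64(151.5), np.int64(77)), (np.float64(152.5), np.int64(89)), (np.float64(199.5), np.int64(93))]
215 [(np.float64(155.5), np.int64(56)), (np.float64(152.5), np.int64(62)), (np.float64(150.5), np.int64(62)), (np.float64(199.5), np.int64(99))]
235 [(np.float64(155.5), np.int64(43)), (np.float64(197.5), np.int64(50)), (np.float64(150.5), np.int64(70)), (np.float64(199.5), np.int64(103))]
260 [(np.float64(150.5), np.int64(56)), (np.float64(152.5), np.int64(60)), (np.float64(153.5), np.int64(65)), (np.float64(199.5), np.int64(88))]
165 [(np.float64(267.5), np.int64(41)), (np.float64(203.5), np.int64(45)), (np.float64(205.5), np.int64(52)), (np.float64(266.5), np.int64(52))]
192 [(np.float64(182.5), np.int64(31)), (np.float64(267.5), np.int64(42)), (np.float64(268.5), np.int64(43)), (np.float64(266.5), np.int64(58))]
```

View pics/c2.png

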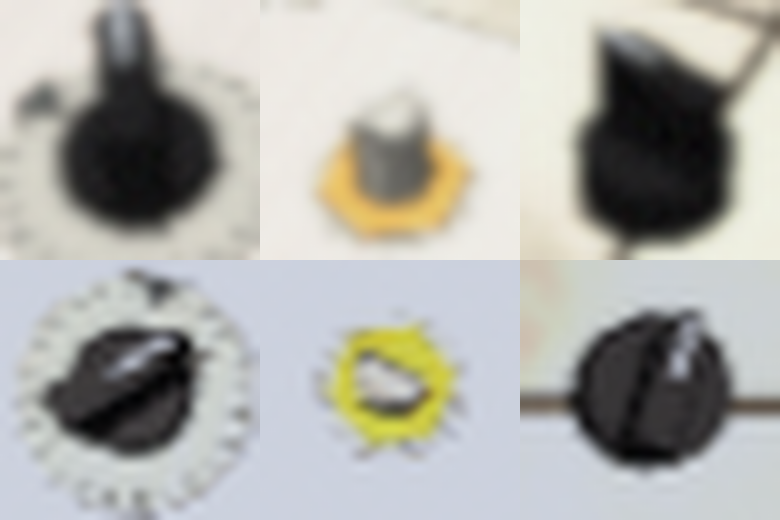

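The averaged crops show the spindle's flat as the straight edge from (360,350) to (430,388) in the top view, so its normal points up and right, at a yaw of about −0.5. The index wedge centre is at (152,285) top and (40,100) scene. The knob's white line runs from (680,375) to (692,322), and the skirt's near edge is at (655,240) scene and (650,468) top.

```bash
cat >> h.py <<'E'
C={"scene":[(202,236),(230,197),(280,157)],"top":[(202,176),(247,177),(323,189)]}
def raw(n,i,x,y):
    c=C[n][i];return np.array([c[0]-13+(x-260*i+.5)/10-.5,c[1]-13+(y-(260 if n=="top" else 0)+.5)/10-.5])
def away(n,X,d):
    h=X-P[n]["eye"];h[2]=0;return X+d*h/np.linalg.norm(h)
E
python3 - <<'E'
from h import *
np.set_printoptions(precision=4,suppress=True)
yaw=lambda d:np.arctan2(d[1],d[0])
pr=lambda s,*a:print(s,*a)
# knob
a=onz("scene",raw("scene",2,655,241),0.);pr("knob sc",away("scene",a,.023))
a=onz("top",raw("top",2,650,468),0.);b=onz("top",raw("top",2,650,309),.02);pr("knob top near/far",away("top",a,.023),b)
l=onz("top",raw("top",2,571,390),.01);q=onz("top",raw("top",2,731,390),.01);pr("knob lr",l,q,(l+q)/2)
t,e=tri(raw("scene",2,603,30),raw("top",2,693,318));pr("knob tip",t,e)
t2=onz("top",raw("top",2,693,318),.048);t1=onz("scene",raw("scene",2,603,30),.048);pr("tips z48",t1,t2)
b1=onz("top",raw("top",2,680,375),.048);pr("line yaw top",yaw(t2-b1))
# spindle
ct=[onz("top",raw("top",1,*p),.076) for p in((360,350),(430,388))];cs=[onz("scene",raw("scene",1,*p),.076) for p in((353,125),(417,88))]
for c in(ct,cs):
    d=c[1]-c[0];n=np.array([-d[1],d[0],0]);n*=np.sign(n[0]);n/=np.linalg.norm(n);pr("flat",c,np.linalg.norm(d),"normal yaw",yaw(n),"axis",(c[0]+c[1])/2-.003*n)
pr("tri tip",tri(raw("scene",1,390,108),raw("top",1,392,376)))
# disc / index / regulator
A=np.load("avg.npz")
for n,cc,z in(("top",raw("top",0,133,393),.048),("scene",None,.048)):
    pass
l,q=onz("top",raw("top",0,14,393),.048),onz("top",raw("top",0,252,393),.048);pr("disc lr",l,q)
mt=onz("top",raw("top",0,152,287),.050);ms=onz("scene",raw("scene",0,40,100),.050);pr("mark",mt,ms)
pr("tri mark",tri(raw("scene",0,40,100),raw("top",0,152,287)))
tt,ts=raw("top",0,187,340),raw("scene",0,122,3);pr("reg tip tri",tri(ts,tt))
w=onz("top",raw("top",0,107,378),.076);pr("reg line yaw",yaw(onz("top",tt,.076)-w))
for u in(190,215,235,260): print(u,onz("top",(u,199.7),.045)[:2],onz("top",(u,154.2),.045)[:2])
E
```

```text
knob sc [ 0.455 -0.138  0.   ]
knob top near/far [ 0.4453 -0.1552  0.    ] [ 0.481  -0.1312  0.02  ]
knob lr [ 0.4576 -0.1092  0.01  ] [ 0.4581 -0.157   0.01  ] [ 0.4579 -0.1331  0.01  ]
knob tip [ 0.4738 -0.1389  0.049 ] 0.0022204439289607264
tips z48 [ 0.4732 -0.1403  0.048 ] [ 0.4749 -0.1387  0.048 ]
line yaw top -0.22680068276081952
flat [array([0.494 , 0.1016, 0.076 ]), array([0.4833, 0.0816, 0.076 ])] 0.02256671746470677 normal yaw -0.48972884936844585 axis [0.486 0.093 0.076]
flat [array([0.4889, 0.101 , 0.076 ]), array([0.481 , 0.0836, 0.076 ])] 0.0191604883682564 normal yaw -0.42716719020601035 axis [0.4822 0.0935 0.076 ]
tri tip (array([0.4855, 0.0919, 0.0751]), np.float64(0.002781173516548785))
disc lr [0.4868 0.258  0.048 ] [0.4875 0.1889 0.048 ]
mark [0.5179 0.2184 0.05  ] [0.5151 0.2151 0.05  ]
tri mark (array([0.5158, 0.2172, 0.0524]), np.float64(0.0038785017097417948))
reg tip tri (array([0.4972, 0.2033, 0.0819]), np.float64(0.00117809714177602))
reg line yaw -1.1113734094159027
190 [0.4176 0.2566] [0.551  0.2601]
215 [0.4184 0.1842] [0.5517 0.187 ]
235 [0.419  0.1264] [0.5523 0.1285]
260 [0.4198 0.0541] [0.5531 0.0554]
```

>>> apply_moves --increments '[{"travel": [0.038,-0.04,0],"angular": [0,0,0],"jaw": 0},{"travel": [0.038,-0.04,0],"angular": [0,0,0],"jaw": 0},{"travel": [0.038,-0.04,0],"angular": [0,0,0],"jaw": 0},{"travel": [0.038,-0.04,0],"angular": [0,0,0],"jaw": 0},{"travel": [0.038,-0.04,0],"angular": [0,0,0],"jaw": 0},{"travel": [0.038,-0.04,0],"angular": [0,0,0],"jaw": 0},{"travel": [0.038,-0.04,0],"angular": [0,0,0],"jaw": 0},{"travel": [0.038,-0.04,0],"angular": [0,0,0],"jaw": 0},{"travel": [0.038,-0.04,0],"angular": [0,0,0],"jaw": 0},{"travel": [0.038,-0.04,0],"angular": [0,0,0],"jaw": 0},{"travel": [0.038,-0.04,0],"angular": [0,0,0],"jaw": 0},{"travel": [0.038,-0.04,0],"angular": [0,0,0],"jaw": 0}]' --newtons 20

```text
time_s: 2.1
position: [0.4469, 0.1185, 0.2317]
tool_rot: [3.141, -0.001, 0.408]
contact_force: [1.5, -0.3, 0.5]
grip_width: 0.0429
finger_force: 0.0
```

>>> apply_moves --increments '[{"travel": [0.038,-0.04,0],"angular": [0,0,0],"jaw": 0},{"travel": [0.038,-0.04,0],"angular": [0,0,0],"jaw": 0},{"travel": [0,0,0],"angular": [0,0,-0.18],"jaw": 0},{"travel": [0,0,0],"angular": [0,0,-0.18],"jaw": 0},{"travel": [0,0,0],"angular": [0,0,-0.18],"jaw": 0},{"travel": [0,0,0],"angular": [0,0,-0.18],"jaw": 0},{"travel": [0,0,0],"angular": [0,0,-0.18],"jaw": 0},{"travel": [0,0,0],"angular": [0,0,-0.18],"jaw": 0},{"travel": [0,0,0],"angular": [0,0,-0.18],"jaw": 0},{"travel": [0,0,0],"angular": [0,0,-0.18],"jaw": 0},{"travel": [0,0,0],"angular": [0,0,-0.18],"jaw": 0}]'

```text
time_s: 3.48
position: [0.4845, 0.2202, 0.2313]
tool_rot: [3.141, 0.0, 2.034]
contact_force: [0.2, -0.2, 0.4]
grip_width: 0.0426
finger_force: 0.0
```

```bash
cat >> h.py <<'E'
def delta(x,y,z,yaw):
    s=r.sense();T=R.from_euler('xyz',s["tool_rot"]);G=R.from_euler('xyz',[np.pi,0,yaw])
    print("t",round(s["time_s"],2),"pos",s["position"].round(4),"rot",s["tool_rot"].round(4),"w",round(s["grip_width"],4),"ff",s["finger_force"],"F",s["contact_force"].round(1),"q6",s["joints"][5].round(2))
    print("shift (tool)",T.inv().apply(np.array([x,y,z])-s["position"]).round(4),"turn",(T.inv()*G).as_rotvec().round(4))
E
python3 - <<'E'
from h import *
delta(.4845,.2225,.057,2.03)
# scene-based mark yaw
c=onz("scene",(202.4,240.25),.048);m=onz("scene",raw("scene",0,40,100),.050);print(c,m-c,np.arctan2(*(m-c)[[1,0]]))
E
```

```text
t 3.48 pos [0.4845 0.2202 0.2313] rot [3.1415 0.     2.0337] w 0.0426 ff 0.0 F [ 0.2 -0.2  0.4] q6 -0.25
shift (tool) [0.0021 0.0011 0.1743] turn [0.0001 0.     0.0037]
[0.4838924  0.22306529 0.048     ] [ 0.03118139 -0.00793263  0.002     ] -0.24911792163481886
```

>>> apply_moves --increments '[{"travel": [0.002,0.001,0.058],"angular": [0,0,0],"jaw": 0},{"travel": [0,0,0.058],"angular": [0,0,0],"jaw": 0},{"travel": [0,0,0.04],"angular": [0,0,0],"jaw": 0},{"travel": [0,0,0.018],"angular": [0,0,0],"jaw": 0},{"travel": [0,0,0],"angular": [0,0,0],"jaw": -1},{"travel": [0,0,0],"angular": [0,0,0],"jaw": -1},{"travel": [0,0,0],"angular": [0,0,0],"jaw": -1},{"travel": [0,0,0],"angular": [0,0,0],"jaw": -1}]' --newtons 40

```text
time_s: 4.47
position: [0.4854, 0.2231, 0.0549]
tool_rot: [3.14, -0.001, 2.027]
contact_force: [10.1, 5.8, -24.9]
grip_width: 0.0331
finger_force: 41.9
```

Run:
```python
from h import *
delta(.4845,.2225,.057,2.95)
s=r.sense();print(s["wrist_torque"])
```

```text
t 4.47 pos [0.4854 0.2231 0.0549] rot [ 3.1403e+00 -9.0000e-04  2.0271e+00] w 0.0331 ff 41.934113067691214 F [ 10.1   5.8 -24.9] q6 -0.24
shift (tool) [-0.0001 -0.0011 -0.0021] turn [ 1.600e-03 -2.000e-04 -9.229e-01]
[ 0.90820713 -1.60211002  0.02535081]
```

Run:
```python
from h import *
ims={n:r.snapshot(n)[...,::-1] for n in P}
comp("pics/c3.png",{"scene":[(202,226)],"top":[(202,176)]},{k:ims[k] for k in("scene","top")},h=30,k=10)
a=cv2.imread("pics/c3.png");cv2.imwrite("pics/c3.png",cv2.resize(np.hstack([a[:600],a[600:]]),(800,400)))
s=r.sense();print(s["grip_width"],s["finger_force"],s["contact_force"])
```

```text
0.03296499653637865 41.93476732238196 [  9.98473201   5.95016704 -26.33970154]
```

View pics/c3.png

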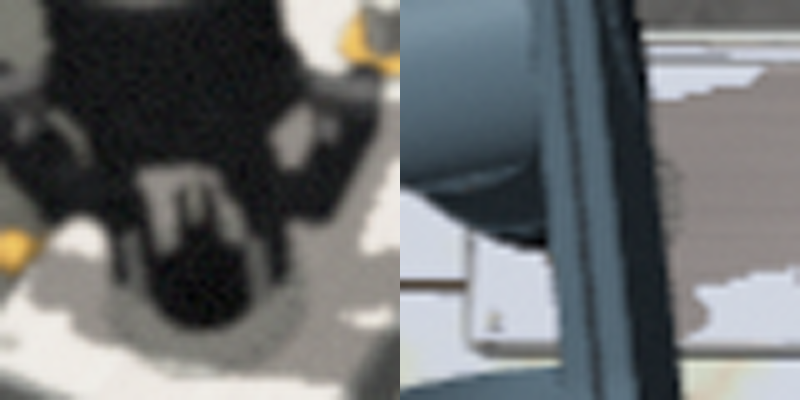

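The fingers are closing on the skirt flanks, with the bar visible above between them. I'll open, go up 10 mm and close again.

>>> apply_moves --increments '[{"travel": [0,0,0],"angular": [0,0,0],"jaw": 0},{"travel": [0,0,0],"angular": [0,0,0],"jaw": 0},{"travel": [0,0,-0.01],"angular": [0,0,0],"jaw": 0},{"travel": [0,0,0],"angular": [0,0,0],"jaw": -1},{"travel": [0,0,0],"angular": [0,0,0],"jaw": -1},{"travel": [0,0,0],"angular": [0,0,0],"jaw": -1},{"travel": [0,0,0],"angular": [0,0,0],"jaw": -1}]' --newtons 40

```text
time_s: 5.45
position: [0.4859, 0.2227, 0.0686]
tool_rot: [3.138, 0.001, 2.028]
contact_force: [1.5, 0.2, 6.3]
grip_width: 0.0128
finger_force: 44.4
```

Run:
```python
from h import *
delta(.4845,.2225,.067,2.94)
```

```text
t 5.45 pos [0.4859 0.2227 0.0686] rot [3.1382e+00 8.0000e-04 2.0277e+00] w 0.0128 ff 44.41969692707062 F [1.5 0.2 6.3] q6 -0.24
shift (tool) [ 0.0004 -0.0013  0.0016] turn [ 0.0028  0.0023 -0.9123]
```

>>> apply_moves --increments '[{"travel": [0,0,-0.001],"angular": [0,0,-0.15],"jaw": -1},{"travel": [0,0,0],"angular": [0,0,-0.15],"jaw": -1},{"travel": [0,0,0],"angular": [0,0,-0.15],"jaw": -1},{"travel": [0,0,0],"angular": [0,0,-0.15],"jaw": -1},{"travel": [0,0,0],"angular": [0,0,-0.15],"jaw": -1},{"travel": [0,0,0],"angular": [0,0,-0.16],"jaw": -1},{"travel": [0,0,0],"angular": [0,0,0],"jaw": -1},{"travel": [0,0,0],"angular": [0,0,0],"jaw": -1}]'

```text
time_s: 6.45
position: [0.4851, 0.2219, 0.0686]
tool_rot: [-3.141, 0.001, 2.935]
contact_force: [2.0, -5.5, 2.2]
grip_width: 0.013
finger_force: 44.0
```

Run:
```python
from h import *
delta(.4845,.2225,.067,2.94)
```

```text
t 6.45 pos [0.4851 0.2219 0.0686] rot [-3.1411e+00  1.4000e-03  2.9350e+00] w 0.013 ff 43.98501098155975 F [ 2.  -5.5  2.2] q6 -1.14
shift (tool) [0.0007 0.0005 0.0016] turn [-0.0005  0.0013 -0.005 ]
```

>>> apply_moves --increments '[{"travel": [0,0,0],"angular": [0,0,0],"jaw": 0.2},{"travel": [0,0,0],"angular": [0,0,0],"jaw": 0.2},{"travel": [0,0,-0.05],"angular": [0,0,0],"jaw": 0.7},{"travel": [0,0,-0.06],"angular": [0,0,0],"jaw": 0.7},{"travel": [-0.0064,-0.0506,0],"angular": [0,0,0],"jaw": 0.7},{"travel": [-0.0064,-0.0506,0],"angular": [0,0,0],"jaw": 0.7},{"travel": [-0.0064,-0.0506,0],"angular": [0,0,0],"jaw": 0.7},{"travel": [-0.0064,-0.0506,0],"angular": [0,0,0],"jaw": 0.7},{"travel": [-0.0064,-0.0506,0],"angular": [0,0,0],"jaw": 0.7},{"travel": [-0.0064,-0.0506,0],"angular": [0,0,0],"jaw": 0.7},{"travel": [-0.0064,-0.0506,0],"angular": [0,0,0],"jaw": 0.7}]'

```text
time_s: 7.82
position: [0.4562, -0.1345, 0.1782]
tool_rot: [3.141, -0.0, 2.937]
contact_force: [0.1, -0.7, -0.5]
grip_width: 0.0723
finger_force: 0.0
```

Run:
```python
from h import *
A={n:np.mean([r.snapshot(n).astype(float) for _ in range(3)],0)[...,::-1].clip(0,255).astype(np.uint8) for n in P}
rows=[]
for n,(x,y) in(("scene",(202,236)),("top",(202,176))): rows.append(cv2.resize(A[n][y-16:y+16,x-16:x+16],(384,384),interpolation=cv2.INTER_LANCZOS4))
cv2.imwrite("pics/c4.png",np.hstack(rows))
delta(.456,-.134,.17,1.34)
```

```text
t 8.12 pos [ 0.4564 -0.1324  0.1781] rot [ 3.1406e+00 -8.0000e-04  2.9379e+00] w 0.0726 ff 0.0 F [0.4 0.8 0. ] q6 -1.89
shift (tool) [ 0.     -0.0016  0.0081] turn [ 1.0000e-04 -1.4000e-03  1.5979e+00]
```

View pics/c4.png

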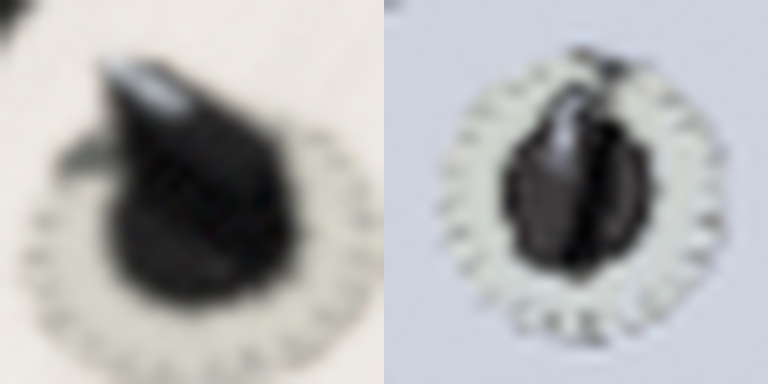

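The pointer (top tip about (580,85), scene tip (103,62)) now sits close to the wedge ((601,60) top, (85,155) scene). To check the angle, I'll rectify both views onto the disc plane.

Run:
```python
from h import *
A=np.load("avg.npz");B={n:r.snapshot(n).astype(float) for n in P}
def rect(n,I,z,c,s=.00025,N=360):
    # image up=+x, left=+y
    j=np.array([[0,0],[N,0],[N,N],[0,N]],np.float32)
    W=np.c_[c[0]+(N/2-j[:,1])*s,c[1]+(N/2-j[:,0])*s,np.full(4,z)]
    H=cv2.getPerspectiveTransform(proj(n,W).astype(np.float32),j)
    o=cv2.warpPerspective(I[...,::-1].clip(0,255).astype(np.uint8),H,(N,N),flags=cv2.INTER_CUBIC);return o
S,T=raw("scene",0,0,0),0
ts=np.array([202-16+103.5/12-.5,236-16+62.5/12-.5]);tt=np.array([202-16+(578-384+.5)/12-.5,176-16+85.5/12-.5])
print("tip tri",tri(ts,tt))
c=(.4855,.2225)
o=[rect(n,A[n],.048,c) for n in("scene","top")]
for k,n in enumerate(("scene","top")):
    hsv=cv2.cvtColor(o[k],cv2.COLOR_BGR2HSV);g=cv2.cvtColor(o[k],cv2.COLOR_BGR2GRAY)
    y,x=np.mgrid[:360,:360];rad=np.hypot(x-180,y-180)*.25;ang=np.arctan2(180-x,180-y)
    m=((g<g[(rad>26)&(rad<34)].mean()-45)&(rad>26)&(rad<36)&(abs(ang)<.7));print(n,"dark centroid yaw",ang[m].mean(),"rad",rad[m].mean(),m.sum(),"xy off",((180-y[m].mean())*.25,(180-x[m].mean())*.25))
    # panel is bluish in top, disc greenish/grey: use saturation/blue diff boundary -> ellipse
    d=o[k].astype(int)
    if n=="top": mk=(d[...,0]-d[...,1]<2)
    else: mk=(d[...,2]-d[...,1]<3)&(g<222)
    mk=cv2.morphologyEx(mk.astype(np.uint8),cv2.MORPH_OPEN,np.ones((9,9)))
    cs,_=cv2.findContours(mk,0,2);cc=max(cs,key=cv2.contourArea);h=cv2.convexHull(cc);e=cv2.fitEllipse(h);print("disc ellipse",e, "centre off mm",(180-e[0][1])*.25,(180-e[0][0])*.25)
    cv2.ellipse(o[k],e,(0,0,255),1);cv2.circle(o[k],(180,180),140,(255,0,0),1)
cv2.imwrite("pics/c5.png",np.hstack(o))
```

```text
tip tri (array([0.50640247, 0.21794274, 0.08653644]), np.float64(0.003336967912859031))
scene dark centroid yaw -0.27772637684250795 rad 30.954374983471116 816 xy off (np.float64(29.668198529411764), np.float64(-8.410539215686278))
disc ellipse ((196.8818359375, 176.0719451904297), (248.1476287841797, 366.70849609375), 53.3615608215332) centre off mm 0.9820137023925781 -4.220458984375
top dark centroid yaw -0.15949025665653493 rad 32.931533394957555 1008 xy off (np.float64(32.39285714285714), np.float64(-5.166170634920633))
disc ellipse ((176.38624572753906, 171.21603393554688), (269.3159484863281, 273.5179748535156), 156.85157775878906) centre off mm 2.1959915161132812 0.9034385681152344
```

View pics/c5.png

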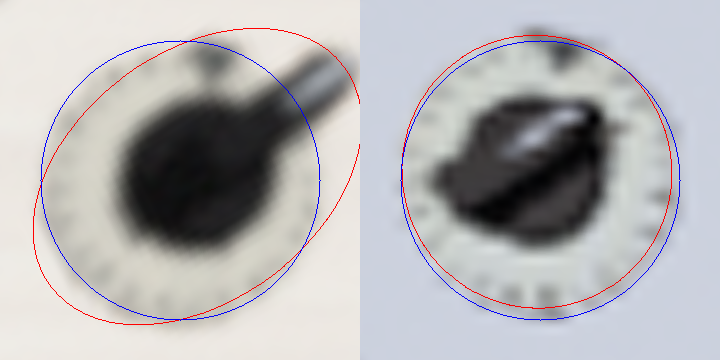

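>>> apply_moves --increments '[{"travel": [0,0,0.01],"angular": [0,0,0.178],"jaw": 0.7},{"travel": [0,0,0.01],"angular": [0,0,0.178],"jaw": 0.7},{"travel": [0,0,0.01],"angular": [0,0,0.178],"jaw": 0.7},{"travel": [0,0,0.01],"angular": [0,0,0.178],"jaw": 0.7},{"travel": [0,0,0.01],"angular": [0,0,0.178],"jaw": 0.7},{"travel": [0,0,0.01],"angular": [0,0,0.178],"jaw": 0.7},{"travel": [0,0,0.01],"angular": [0,0,0.178],"jaw": 0.7},{"travel": [0,0,0.01],"angular": [0,0,0.178],"jaw": 0.7},{"travel": [0,0,0.01],"angular": [0,0,0.178],"jaw": 0.7},{"travel": [0,0,0],"angular": [0,0,0],"jaw": 0.7}]' --newtons 20

```text
time_s: 9.48
position: [0.4562, -0.1321, 0.0878]
tool_rot: [-3.14, -0.001, 1.339]
contact_force: [0.1, -0.3, -0.0]
grip_width: 0.0724
finger_force: 0.0
```

Run:
```python
from h import *
delta(.456,-.134,.008,1.34)
```

```text
t 9.47 pos [ 0.4562 -0.1321  0.0878] rot [-3.1399e+00 -6.0000e-04  1.3392e+00] w 0.0724 ff 0.0 F [ 0.1 -0.3 -0. ] q6 -0.29
shift (tool) [-0.002   0.0003  0.0798] turn [-0.0017 -0.0006 -0.0008]
```

>>> apply_moves --increments '[{"travel": [-0.002,0,0.03],"angular": [0,0,0],"jaw": 0.7},{"travel": [0,0,0.03],"angular": [0,0,0],"jaw": 0.7},{"travel": [0,0,0.019],"angular": [0,0,0],"jaw": 0.7},{"travel": [0,0,0],"angular": [0,0,0],"jaw": 0.2},{"travel": [0,0,0],"angular": [0,0,0],"jaw": -0.2},{"travel": [0,0,0],"angular": [0,0,0],"jaw": -0.2},{"travel": [0,0,0],"angular": [0,0,0],"jaw": -0.2},{"travel": [0,0,0],"angular": [0,0,0],"jaw": -0.2}]' --newtons 20

```text
time_s: 10.48
position: [0.4568, -0.1358, 0.01]
tool_rot: [3.14, 0.0, 1.336]
contact_force: [-0.7, 0.3, 4.1]
grip_width: 0.0444
finger_force: 21.3
```

Run:
```python
from h import *
delta(.456,-.134,.008,1.34)
```

```text
t 10.47 pos [ 0.4568 -0.1358  0.01  ] rot [3.1400e+00 3.0000e-04 1.3359e+00] w 0.0444 ff 21.27224382420536 F [-0.7  0.3  4.1] q6 -0.29
shift (tool) [ 0.0015 -0.0012  0.002 ] turn [ 0.0016  0.0003 -0.0041]
```

>>> apply_moves --increments '[{"travel": [0,0,0],"angular": [0,0,0],"jaw": 0.7},{"travel": [0,0,0],"angular": [0,0,0],"jaw": 0.7},{"travel": [0,0,-0.017],"angular": [0,0,0],"jaw": 0.7},{"travel": [0,0,0],"angular": [0,0,-0.175],"jaw": 0.7},{"travel": [0,0,0],"angular": [0,0,-0.175],"jaw": 0.7},{"travel": [0,0,0],"angular": [0,0,-0.175],"jaw": 0.7},{"travel": [0,0,0],"angular": [0,0,-0.175],"jaw": 0.7},{"travel": [0,0,0],"angular": [0,0,-0.175],"jaw": 0.7},{"travel": [0,0,0],"angular": [0,0,-0.175],"jaw": 0.7},{"travel": [0,0,0],"angular": [0,0,-0.175],"jaw": 0.7},{"travel": [0,0,0],"angular": [0,0,-0.175],"jaw": 0.7},{"travel": [0,0,0],"angular": [0,0,-0.17],"jaw": 0.7}]'

```text
time_s: 11.98
position: [0.456, -0.1354, 0.0261]
tool_rot: [3.141, -0.0, 2.911]
contact_force: [0.6, 0.5, -1.3]
grip_width: 0.0727
finger_force: 0.0
```

Run:
```python
from h import *
delta(.4568,-.1358,.027,2.907)
```

```text
t 11.97 pos [ 0.456  -0.1354  0.0261] rot [ 3.1415e+00 -5.0000e-04  2.9115e+00] w 0.0727 ff 0.0 F [ 0.6  0.5 -1.3] q6 -1.86
shift (tool) [-0.0009 -0.0002 -0.0009] turn [ 0.0001 -0.0005  0.0045]
```

>>> apply_moves --increments '[{"travel": [-0.001,0,-0.001],"angular": [0,0,0],"jaw": 0},{"travel": [0,0,0],"angular": [0,0,0],"jaw": -0.4},{"travel": [0,0,0],"angular": [0,0,0],"jaw": -1},{"travel": [0,0,0],"angular": [0,0,0],"jaw": -1},{"travel": [0,0,0],"angular": [0,0,0],"jaw": -1},{"travel": [0,0,0],"angular": [0,0,0],"jaw": -1},{"travel": [0,0,0],"angular": [0,0,0],"jaw": -1}]' --newtons 50

```text
time_s: 12.85
position: [0.4573, -0.1358, 0.0275]
tool_rot: [-3.141, 0.0, 2.906]
contact_force: [1.3, -0.7, 2.1]
grip_width: 0.013
finger_force: 49.8
```

Run:
```python
from h import *
delta(.4568,-.1358,.027,2.907)
```

```text
t 12.85 pos [ 0.4573 -0.1358  0.0275] rot [-3.1415e+00  5.0000e-04  2.9057e+00] w 0.013 ff 49.843010902404785 F [ 1.3 -0.7  2.1] q6 -1.86
shift (tool) [ 0.0005 -0.0001  0.0005] turn [-0.0001  0.0005 -0.0013]
```

>>> apply_moves --increments '[{"travel": [0,0,-0.03],"angular": [0,0,0],"jaw": -1},{"travel": [0,0,-0.04],"angular": [0,0,0],"jaw": -1},{"travel": [0,0,-0.04],"angular": [0,0,0],"jaw": -1},{"travel": [0.0052,0.0457,0],"angular": [0,0,0],"jaw": -1},{"travel": [0.0052,0.0457,0],"angular": [0,0,0],"jaw": -1},{"travel": [0.0052,0.0457,0],"angular": [0,0,0],"jaw": -1},{"travel": [0.0052,0.0457,0],"angular": [0,0,0],"jaw": -1},{"travel": [0.0052,0.0457,0],"angular": [0,0,0],"jaw": -1},{"travel": [0,0,0],"angular": [0,0,0.113],"jaw": -1},{"travel": [0,0,0],"angular": [0,0,0.113],"jaw": -1},{"travel": [0,0,0],"angular": [0,0,0],"jaw": -1}]' --newtons 60

```text
time_s: 14.22
position: [0.4847, 0.0928, 0.1369]
tool_rot: [-3.141, -0.001, 2.681]
contact_force: [-0.3, 0.0, -0.8]
grip_width: 0.0128
finger_force: 60.2
```

Run:
```python
from h import *
delta(.485,.0926,.107,2.68)
im=r.snapshot("scene")[...,::-1];y,x=190,230
cv2.imwrite("pics/c6.png",cv2.resize(im[y-40:y+40,x-50:x+50],None,fx=7,fy=7,interpolation=cv2.INTER_CUBIC))
print(proj("scene",[[.485,.0926,.077],[.485,.0926,.049]]))
```

```text
t 14.22 pos [0.4847 0.0928 0.1369] rot [-3.1411e+00 -1.0000e-03  2.6812e+00] w 0.0128 ff 60.220112800598145 F [-0.3  0.  -0.8] q6 -1.15
shift (tool) [-0.0004 -0.      0.0299] turn [-0.0005 -0.001   0.0012]
[[228.96481731 193.99349079]
 [229.6061762  201.80904435]]
```

View pics/c6.png

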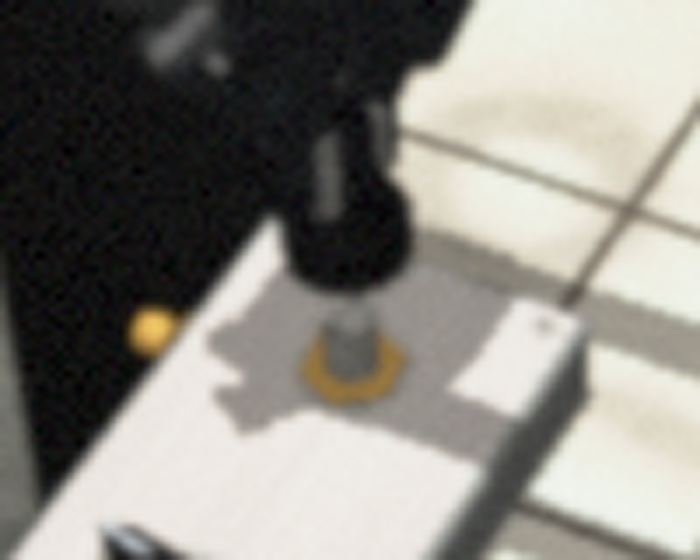

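The knob's skirt is centred at column 350, above the spindle body at about 354. After allowing for parallax, the knob needs to shift by about 1 mm in +x. I'll go down in small steps and watch the force.

>>> apply_moves --increments '[{"travel": [-0.001,0.001,0.016],"angular": [0,0,0],"jaw": -1},{"travel": [0,0,0.014],"angular": [0,0,0],"jaw": -1},{"travel": [0,0,0.002],"angular": [0,0,0],"jaw": -1},{"travel": [0,0,0.002],"angular": [0,0,0],"jaw": -1},{"travel": [0,0,0.002],"angular": [0,0,0],"jaw": -1},{"travel": [0,0,0.001],"angular": [0,0,0],"jaw": -1}]'

```text
time_s: 15.02
position: [0.4872, 0.0928, 0.1007]
tool_rot: [3.141, 0.001, 2.68]
contact_force: [0.1, -1.5, -0.1]
grip_width: 0.0127
finger_force: 60.3
```

Run:
```python
from h import *
delta(.486,.0932,.088,2.68);print(r.sense()["wrist_torque"])
```

```text
t 15.03 pos [0.4872 0.0928 0.1007] rot [3.1413e+00 1.4000e-03 2.6800e+00] w 0.0127 ff 60.34741759300232 F [ 0.1 -1.5 -0.1] q6 -1.15
shift (tool) [ 0.0012 -0.0002  0.0127] turn [0.0003 0.0014 0.    ]
[-0.22109184 -0.08934106  0.01522266]
```

>>> apply_moves --increments '[{"travel": [0,0,0.002],"angular": [0,0,0],"jaw": -1},{"travel": [0,0,0.002],"angular": [0,0,0],"jaw": -1},{"travel": [0,0,0.002],"angular": [0,0,0],"jaw": -1},{"travel": [0,0,0.002],"angular": [0,0,0],"jaw": -1}]'

```text
time_s: 15.52
position: [0.4872, 0.0928, 0.0925]
tool_rot: [3.141, 0.001, 2.68]
contact_force: [1.6, -2.3, 2.1]
grip_width: 0.0128
finger_force: 60.6
```

Run:
```python
from h import *
delta(.486,.0932,.0795,2.68);print(r.sense()["wrist_torque"])
```

```text
t 15.53 pos [0.4872 0.0928 0.0925] rot [3.1413e+00 1.3000e-03 2.6798e+00] w 0.0128 ff 60.58779180049896 F [ 1.6 -2.3  2.1] q6 -1.15
shift (tool) [ 0.0013 -0.0002  0.013 ] turn [ 0.0003  0.0013 -0.0002]
[-0.50651777 -0.48705804  0.02180594]
```

>>> apply_moves --increments '[{"travel": [0,0,0.002],"angular": [0,0,0],"jaw": -1},{"travel": [0,0,0.002],"angular": [0,0,0],"jaw": -1},{"travel": [0,0,0.002],"angular": [0,0,0],"jaw": -1},{"travel": [0,0,0.002],"angular": [0,0,0],"jaw": -1},{"travel": [0,0,0],"angular": [0,0,0],"jaw": -1}]'

```text
time_s: 16.15
position: [0.4871, 0.0928, 0.0845]
tool_rot: [3.141, 0.001, 2.68]
contact_force: [4.1, -4.4, 4.5]
grip_width: 0.0126
finger_force: 60.9
```

Run:
```python
from h import *
delta(.486,.0932,.0795,2.68);print(r.sense()["wrist_torque"])
```

```text
t 16.15 pos [0.4871 0.0928 0.0845] rot [3.1413e+00 1.1000e-03 2.6798e+00] w 0.0126 ff 60.87728440761566 F [ 4.1 -4.4  4.5] q6 -1.15
shift (tool) [ 0.0012 -0.0002  0.005 ] turn [ 0.0003  0.0011 -0.0002]
[-0.74549999 -0.62308886  0.03150292]
```

>>> apply_moves --increments '[{"travel": [-0.0007,-0.0003,0.002],"angular": [0,0,0],"jaw": -1},{"travel": [0,0,0.002],"angular": [0,0,0],"jaw": -1},{"travel": [0,0,0.001],"angular": [0,0,0],"jaw": -1},{"travel": [0,0,0.001],"angular": [0,0,0],"jaw": -1},{"travel": [0,0,0],"angular": [0,0,0],"jaw": -1}]'

```text
time_s: 16.77
position: [0.4873, 0.0927, 0.0794]
tool_rot: [3.141, 0.001, 2.68]
contact_force: [0.7, -1.8, 13.7]
grip_width: 0.0126
finger_force: 62.3
```

Run:
```python
from h import *
delta(.486,.0932,.0785,2.68);print(r.sense()["wrist_torque"])
```

```text
t 16.77 pos [0.4873 0.0927 0.0794] rot [3.1408e+00 6.0000e-04 2.6797e+00] w 0.0126 ff 62.25717544555664 F [ 0.7 -1.8 13.7] q6 -1.15
shift (tool) [ 0.0014 -0.0001  0.0009] turn [ 0.0008  0.0006 -0.0003]
[-0.38874022  0.02617705  0.00894506]
```

>>> apply_moves --increments '[{"travel": [0,0,0.0005],"angular": [0,0,0],"jaw": -1},{"travel": [0,0,0],"angular": [0,0,0],"jaw": -1},{"travel": [0,0,0],"angular": [0,0,0],"jaw": -1}]'

```text
time_s: 17.15
position: [0.4874, 0.0927, 0.0793]
tool_rot: [3.141, 0.001, 2.68]
contact_force: [-1.5, -2.1, 16.7]
grip_width: 0.0126
finger_force: 62.8
```

Run:
```python
from h import *
delta(.486,.0932,.0785,2.68)
print(r.sign_off())
```

```text
t 17.15 pos [0.4874 0.0927 0.0793] rot [3.1407e+00 9.0000e-04 2.6799e+00] w 0.0126 ff 62.83677577972412 F [-1.5 -2.1 16.7] q6 -1.15
shift (tool) [ 0.0014 -0.0002  0.0008] turn [ 0.0009  0.0009 -0.0001]
the job is handed in; nothing more can be done
None
```

I handed the job in at 17.2 s with no pass/fail result returned: the regulator is set to within about 0.03 rad of the mark by my camera estimate, and the valve knob is home, pressed to the stop (16.7 N) and still gripped at 63 N.

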